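# Pepper mill back on the condiment shelf

### The job

Put the dark-wood pepper mill back on the narrow raised shelf: stand it upright in the middle of the round red pad there, set it down rather than drop it, and let go. Leave the light-wood mill on the bench and the amber jar on the shelf where they are.

Things in the scene. Friction and masses are not known exactly. Their poses are not given: they have to be found in the camera images.
- pepper_mill: The pepper mill to move: turned dark-brown wood, upright and loose on the bench, about 0.22 kg. Round about vertical z: foot 54 mm in diameter, 0 to 40 mm up; tapering to 56 mm up; straight neck 40 mm in diameter, 56 to 105 mm up (grip it about 85 mm up); steel knob 14 mm in diameter up to 118 mm. Origin: centre of its underside.
- pad: Round red pad, 60 mm in diameter, 3 mm thick, fixed on the centre line of the narrow shelf, nearer one end. Origin: centre of its underside, on the shelf's top, 120 mm above the bench; z up, y along the shelf. The shelf is a fixed white metal board 70 mm deep (pad's x), 340 mm long (y), on two dark legs, open in front, behind and above; it stands beyond the mills.
- salt_mill: The light-wood mill of the same shape and size as the pepper mill, standing upright loose on the bench at least 140 mm from it; a bystander to be left alone. Origin at the centre of its underside.
- jar: Amber glass jar with a green cap and a paper label, 56 mm in diameter and 85 mm high, standing loose on the shelf at least 150 mm along from the pad; a bystander to be left alone. Origin at the centre of its underside.

How it is judged (in metres and radians):
At the end, for the whole second after the job is handed in: The dark pepper mill stands upright (within 7 degrees) and still on the red pad on the shelf, its centre within 15 mm of the pad's centre; the light mill and the amber jar still stand upright within 30 mm of where they were (horizontal distance between pepper_mill and pad below 0.015 m and z of pepper_mill in the frame of pad between -0.003 and 0.009 m and angle between each of pepper_mill, salt_mill, jar's own z axis and vertical below 0.12 rad and linear speed of pepper_mill below 0.02 m/s and distance of each of salt_mill, jar from where it was at the start of the episode below 0.03 m); the robot touches nothing.
It fails at once if the light-wood mill is carried off or knocked more than 30 mm (distance of salt_mill from where it was at the start of the episode above 0.03 m).
It fails at once if the amber jar is carried off or knocked more than 30 mm (distance of jar from where it was at the start of the episode above 0.03 m).
It fails at once if the pepper mill is dropped onto the pad from more than about 20 mm (falls free of the fingers faster than 0.6 m/s) (linear speed of pepper_mill above 0.6 m/s and horizontal distance between pepper_mill and pad below 0.05 m and contact force between the fingers and pepper_mill below 0.3 N).
It also fails if it takes over 38 s, if anything falls off the work surface, if the arm or the gripper's body presses on something with over 40 N, if the wrist force passes 120 N, or if a joint passes its speed limit or range.

### The arm

A 6-joint arm with a two-finger parallel gripper is mounted at the origin on the work surface. World frame = base frame: x ahead of the robot, y to its left, z up, the work surface at z = 0. Lengths are in m, angles in degrees, forces in N, time in s.
With the tool pointing down it reaches from about 0.3 to 0.75 m from the base axis. Payload 8.5 kg.
Tool frame: the origin (TCP) lies at the very end of the fingers, on their centre line; the grasp point (between the pads) lies 19 mm behind it; z points along the fingers, y is the line along which they close (so a half turn about z gives the same grasp; the last joint's range is limited). The gripper opens to 85 mm and grips with 20 to 120 N. Pads are 22 mm wide; open, the fingers measure 114 mm over their backs; the gripper's body (76 mm by 85 mm) begins 54 mm behind the grasp point. The pads swing forward as they close: fully open they stand 13 mm farther back than shut.
Start: joints at [-81.32, 21.807, 74.336, -0, 83.858, -12.336], TCP at [0.197, -0.513, 0.231] pointing down, gripper open.
Joint ranges: [-178.18, 178.18], [-50.72, 133.34], [12.68, 142.11], [-81.47, 261.47], [9.98, 163.14], [-165.26, 165.26]. Speed limits (degrees/s): [136.94, 136.94, 180, 180, 180, 180].

### API

Orientations are given as a 3x3 rotation matrix whose columns are the frame's x, y, z axes.
In Python, from rig import observe, cams, ticket gives the robot as it stands.
- The arm moves only by the tool move_arm, never from a script. Its arguments are lists of equal length, an entry for each row: "jaw": the finger opening in cm, from 0 to 8.54; "dp": the shift along the tool's x, y, z in cm, a list of three; "turn": the turn, a rotation vector about the tool's x, y, z in rad, a list of three. In form: {"jaw": [jaw, ...], "dp": [[tx, ty, tz], ...], "turn": [[wx, wy, wz], ...]}. A call has 1 to 12 rows; each row shifts and turns the commanded pose from where the row before left it, along the tool's axes as they then stand; what a row does not reach is not made up. A row lasts 1/12 s, in which the tool goes at most 41.7 mm and 7.16 degrees, less where a joint would pass 70% of its speed; a pose out of reach is approached as far as the arm can. A call is refused whole if a number of a shift passes 4.17 or a number of a turn 0.125, either way. A call with a gripper value outside its range is refused whole. The fingers move at their own pace and stop on an object; "force" is the grip in N (left out, the last holds). Time passes only in rows, so rows that do not move let the fingers close. It gives the time, the measured TCP pose, the force, the opening and the grip force at its end, in the units of the state.
- observe(): the state, without advancing time (a new reading comes with each control period).
- cams.get_image(name): name is "scene" or "side" or "wrist"; returns (picture, depth): 400x640x3 uint8, red, green, blue; 400x640 float32, m along the optical axis (not along the pixel's ray), 0 where there is no reading.
- cams.calibration(name): a dict with "vertical_fov" (degrees; the focal length in pixels is half the picture's height over the tangent of half this angle, whatever the lens; pixels are square), "cx", "cy" (the principal point, pixels), "view" (4x4, takes a point from world to camera coordinates); the wrist camera has in their place "tool_from_camera" (4x4, takes a point from camera to tool coordinates, whose origin is the TCP and whose axes are the flange's). Camera axes: x right, y up, looking along -z (the intrinsics and any distortion apply to the point x, -y, -z); pixel columns grow to the right and rows downward; lengths in m; the calibration is good to about 2 mm. A picture is of the moment at which its call begins: read the wrist's pose just before it. calibration takes no time and is no camera call.
- ticket.close_job(): hands the job in; it is judged then, once.
Trained networks look in the newest picture that a camera, given by its name, has taken for a name from the list of things; names that differ only in an ending like _2 or _b are one class to them, and where a whole thing is asked for, a point or a joint stands for the part that bears it (a point fixed in the world has none). Each returns a list of dicts, best first, with "p" (0 to 1); they miss things now and then, are a little off and sometimes report something else, mostly with a low value. They report only what shows in the picture. A call takes as long as a camera call.
- cams.spot_in(camera, query): "box" ([centre column, centre row, width, height] as shares, 0 to 1, of the picture: columns of its width, rows of its height, round what is visible of it).
- cams.outline_of(camera, query): "mask" (400x640 bool, what is visible of it) and "box" ([centre column, centre row, width, height] as shares, 0 to 1, of the picture: columns of its width, rows of its height, round what is visible of it).
- cams.mark_of(camera, query): "location" ([column, row] as shares, 0 to 1, of the picture: columns of its width, rows of its height: a listed point, or the origin of a listed thing).
The state is a dict: "time_s": time; "q": joint angles; "qvel": joint speeds; "joint_efforts": joint torques, N m; "position": TCP position; "tool_rot": TCP orientation; "ft_force": force on the tool from outside, world axes, zero at the start; "wrist_torque": the same for the moment, N m; "grip_width": finger opening in m; "gripper_force": force on a finger pad.
Only numpy, scipy, OpenCV 4.12 (cv2) and the standard library are available. Lean on these libraries where they do the work, as an engineer would, in place of code of your own. Each camera call takes 0.05 s, during which the arm holds its last target. There are 200 camera calls.

## Working session

There is one attempt and no reset: what is moved stays moved. The work goes in short steps, Python scripts to look and compute and a tool call to move; the robot and the scene stay as the last step left them, time stands still between calls to the robot, and variables do not carry over. Pictures are saved under pics/ and viewed, at most 10 in all, crops included, and the job is handed in when it is done.

Besides the shell and the picture viewer there is one more tool, called after ">>>" in YAML: its name, and indented under it one key for each argument. move_arm: Moves the arm, as the interface text tells. Its arguments: {"type":"object","properties":{"jaw":{"type":"array","items":{"type":"number"}},"dp":{"type":"array","items":{"type":"array","items":{"type":"number"}}},"turn":{"type":"array","items":{"type":"array","items":{"type":"number"}}},"force":{"type":"number"}},"required":["jaw","dp","turn"]}

```bash
mkdir -p pics; cat > h.py <<'E'
import numpy as np,cv2
from rig import observe,cams,ticket
def pts(name,mask,depth):
    c=cams.calibration(name); f=200/np.tan(np.radians(c["vertical_fov"])/2)
    v,u=np.nonzero(mask&(depth>0)); d=depth[v,u]
    P=np.c_[(u-c["cx"])/f*d,-(v-c["cy"])/f*d,-d,np.ones(len(d))]
    if "view" in c: T=np.linalg.inv(c["view"])
    else:
        s=observe(); W=np.eye(4); W[:3,:3]=s["tool_rot"]; W[:3,3]=s["position"]; T=W@c["tool_from_camera"]
    return (P@T.T)[:,:3]
def circ(P):
    A=np.c_[2*P[:,:2],np.ones(len(P))]; s=np.linalg.lstsq(A,(P[:,:2]**2).sum(1),rcond=None)[0]
    return s[:2],np.sqrt(s[2]+s[:2]@s[:2])
E
python3 - <<'E'
from h import *
print({k:v for k,v in cams.calibration("scene").items()})
for n in("scene","side"):
    im,d=cams.get_image(n); cv2.imwrite(f"pics/{n}.png",im[:,:,::-1])
    for q in("pepper_mill","salt_mill","pad","jar"):
        for r in cams.outline_of(n,q)[:2]:
            m=cv2.erode(r["mask"].astype(np.uint8),np.ones((3,3)))>0; P=pts(n,m,d)
            if len(P)<10: print(n,q,r["p"],"few"); continue
            print(n,q,round(r["p"],2),np.round(r["box"],3),np.round(np.median(P,0),3),np.round(np.percentile(P,[2,98],0),3).tolist(),[np.round(x,3) for x in circ(P)])
print(observe())
E
```

```text
{'vertical_fov': 57.61208082513446, 'cx': 319.3059792505836, 'cy': 202.06735478182404, 'view': array([[-0.34303789,  0.93931706,  0.00290822,  0.17859748],
       [-0.65653653, -0.24197859,  0.71442714,  0.30207115],
       [ 0.67177733,  0.24316623,  0.69970379, -1.17849343],
       [ 0.        ,  0.        ,  0.        ,  1.        ]])}
scene pepper_mill 0.62 [0.649 0.514 0.052 0.126] [0.468 0.199 0.057] [[0.446, 0.177, 0.008], [0.477, 0.221, 0.115]] [array([0.457, 0.199]), np.float64(0.017)]
scene salt_mill 0.88 [0.45  0.41  0.033 0.11 ] [ 0.445 -0.11   0.055] [[0.425, -0.131, 0.007], [0.455, -0.093, 0.111]] [array([ 0.438, -0.114]), np.float64(0.014)]
scene pad 0.68 [0.351 0.536 0.051 0.059] [ 0.675 -0.138  0.122] [[0.649, -0.163, 0.12], [0.7, -0.114, 0.124]] [array([ 0.675, -0.138]), np.float64(0.02)]
scene jar 0.85 [0.527 0.533 0.048 0.144] [0.659 0.081 0.18 ] [[0.624, 0.057, 0.13], [0.668, 0.103, 0.206]] [array([0.647, 0.078]), np.float64(0.02)]
side pepper_mill 0.84 [0.535 0.732 0.051 0.166] [0.445 0.214 0.057] [[0.426, 0.192, 0.007], [0.468, 0.224, 0.114]] [array([0.448, 0.2
[... 603 characters left out ...]
3395e+01, -1.23348672e+01]), 'qvel': array([ 0.0200206 ,  0.03550253, -0.08415806,  0.02346466, -0.07720448,
       -0.04259002]), 'joint_efforts': array([-2.13759115e-03, -4.48040986e+01, -2.31332964e+01, -2.21303417e-04,
        8.29842793e-04,  2.18332684e-05]), 'position': array([ 0.19723507, -0.51337718,  0.23129216]), 'tool_rot': array([[ 9.33485281e-01,  3.58615714e-01, -2.73407083e-05],
       [ 3.58615715e-01, -9.33485275e-01,  9.86969076e-05],
       [ 9.87211331e-06, -1.01936918e-04, -9.99999995e-01]]), 'ft_force': array([ 0.90103446, -0.86261478,  0.49838226]), 'wrist_torque': array([ 0.02592368, -0.02859823,  0.02977058]), 'gripper_force': 0.0, 'grip_width': 0.08519528869018682}
```

View pics/scene.png

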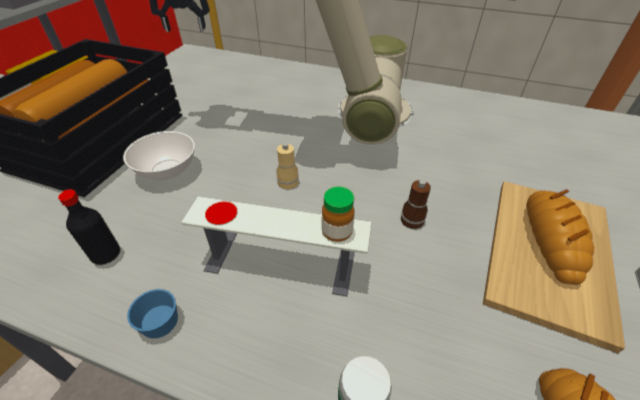

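View pics/side.png

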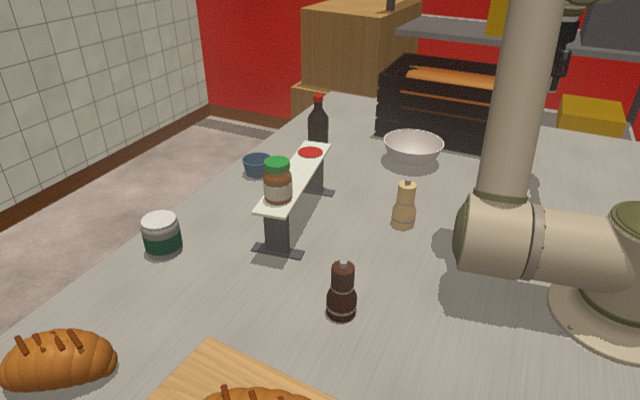

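>>> move_arm:
  jaw: [8.5,8.5,8.5,8.5,8.5,8.5,8.5,8.5,8.5,8.5,8.5,8.5]
  dp:
    - [2.06,-2.4,0]
    - [2.06,-2.4,0]
    - [2.06,-2.4,0]
    - [2.06,-2.4,0]
    - [2.06,-2.4,0]
    - [2.06,-2.4,0]
    - [2.06,-2.4,0]
    - [2.06,-2.4,0]
    - [2.06,-2.4,0]
    - [2.06,-2.4,0]
    - [2.06,-2.4,0]
    - [2.06,-2.4,0]
  turn:
    - [0,0,0]
    - [0,0,0]
    - [0,0,0]
    - [0,0,0]
    - [0,0,0]
    - [0,0,0]
    - [0,0,0]
    - [0,0,0]
    - [0,0,0]
    - [0,0,0]
    - [0,0,0]
    - [0,0,0]
  force: 40

```text
time_s: 1.5
position: [0.3249, -0.1544, 0.2315]
tool_rot: [[0.934, 0.358, 0.0], [0.358, -0.934, -0.0], [0.0, 0.001, -1.0]]
ft_force: [0.7, 0.3, 0.3]
grip_width: 0.0852
gripper_force: 0.0
```

>>> move_arm:
  jaw: [8.5,8.5,8.5,8.5,8.5,8.5,8.5,8.5,8.5,8.5,8.5,8.5]
  dp:
    - [2.06,-2.4,0]
    - [2.06,-2.4,0]
    - [2.06,-2.4,0]
    - [2.06,-2.4,0]
    - [2.06,-2.4,0]
    - [2.06,-2.4,0]
    - [2.06,-2.4,0]
    - [2.06,-2.4,0]
    - [2.06,-2.4,0]
    - [2.06,-2.4,0]
    - [2.06,-2.4,0]
    - [0,0,0]
  turn:
    - [0,0,0]
    - [0,0,0]
    - [0,0,0]
    - [0,0,0]
    - [0,0,0]
    - [0,0,0]
    - [0,0,0]
    - [0,0,0]
    - [0,0,0]
    - [0,0,0]
    - [0,0,0]
    - [0,0,0]

```text
time_s: 2.5
position: [0.4425, 0.1756, 0.2311]
tool_rot: [[0.932, 0.362, 0.001], [0.362, -0.932, 0.001], [0.001, -0.001, -1.0]]
ft_force: [-0.9, -0.4, -0.5]
grip_width: 0.0852
gripper_force: 0.0
```

```bash
python3 - <<'E'
from h import *
s=observe(); print(s["time_s"],s["position"],s["tool_rot"].round(3).tolist())
n="wrist"; im,d=cams.get_image(n); cv2.imwrite("pics/w1.png",im[:,:,::-1])
for r in cams.outline_of(n,"pepper_mill")[:2]:
    m=cv2.erode(r["mask"].astype(np.uint8),np.ones((3,3)))>0; P=pts(n,m,d)
    print(r["p"],r["box"],np.percentile(P,[2,50,98],0).round(3).tolist())
    for a,b in((.06,.102),(.107,.125),(.005,.04)):
        Q=P[(P[:,2]>a)&(P[:,2]<b)]
        if len(Q)>20: print(a,len(Q),circ(Q),Q.mean(0))
    o=circ(P[(P[:,2]<.2)])[0]
    print((s["tool_rot"].T@(np.r_[o,.066]-s["position"])*100))
E
```

```text
2.5 [0.44252276 0.17558228 0.23112223] [[0.932, 0.362, 0.001], [0.362, -0.932, 0.001], [0.001, -0.001, -1.0]]
0.94 [0.4838, 0.4188, 0.0783, 0.1605] [[0.435, 0.173, 0.04], [0.458, 0.194, 0.105], [0.475, 0.215, 0.118]]
0.06 237 (array([0.44979059, 0.1936091 ]), np.float64(0.01995722928689453)) [0.46654484 0.19524626 0.08056308]
0.107 247 (array([0.45116056, 0.19356657]), np.float64(0.005345759434293927)) [0.45111209 0.19370238 0.11701552]
0.005 43 (array([0.4504356 , 0.19363968]), np.float64(0.026157954258893293)) [0.47448615 0.19964768 0.0321005 ]
[ 1.81872076 -1.24275143 16.51534221]
```

>>> move_arm:
  jaw: [8.5,8.5,8.5,8.5]
  dp:
    - [0.6,-0.6,2]
    - [0.6,-0.6,2]
    - [0,0,1]
    - [0,0,0]
  turn:
    - [0,0,0]
    - [0,0,0]
    - [0,0,0]
    - [0,0,0]

```text
time_s: 2.93
position: [0.4474, 0.1863, 0.1795]
tool_rot: [[0.934, 0.358, -0.004], [0.358, -0.934, -0.001], [-0.004, -0.001, -1.0]]
ft_force: [0.6, -0.1, -0.3]
grip_width: 0.0848
gripper_force: 0.0
```

```bash
cat > m.py <<'E'
from h import *
s=observe(); print(s["time_s"],s["position"],s["qvel"].round(1))
n="wrist"; im,d=cams.get_image(n); cv2.imwrite("pics/w2.png",im[:,:,::-1])
for r in cams.outline_of(n,"pepper_mill")[:1]:
    m=cv2.erode(r["mask"].astype(np.uint8),np.ones((3,3)))>0; P=pts(n,m,d)
    for a,b in((.06,.102),(.107,.125),(.005,.04)):
        Q=P[(P[:,2]>a)&(P[:,2]<b)]
        if len(Q)>20: print(a,len(Q),circ(Q))
    o=circ(P[(P[:,2]>.06)&(P[:,2]<.102)])[0]
    print((s["tool_rot"].T@(np.r_[o,.066]-s["position"])*100))
E
python3 m.py
```

```text
2.9333 [0.44735048 0.18631038 0.17952084] [-0.2 -1.9 -2.9 -0.   2.8 -0. ]
0.06 442 (array([0.45251445, 0.19723711]), np.float64(0.01994154589565285))
0.107 1808 (array([0.4532924 , 0.19731402]), np.float64(0.013102095797050491))
0.005 126 (array([0.45378509, 0.19751024]), np.float64(0.025974533286734294))
[ 0.9203956  -0.82746606 11.34894634]
```

View pics/w2.png

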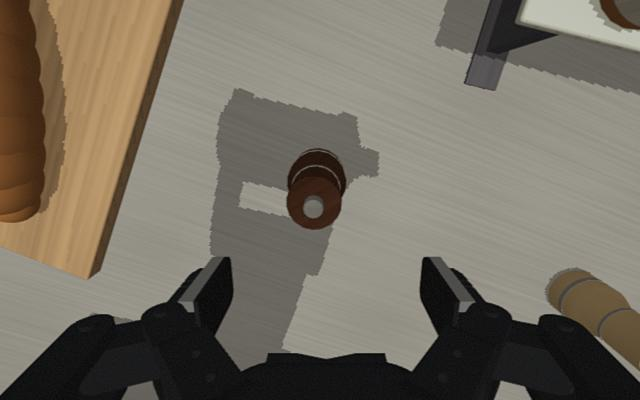

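>>> move_arm:
  jaw: [8.5,8.5,8.5,8.5,8.5,8.5]
  dp:
    - [0.5,-0.45,1.0]
    - [0.4,-0.4,2]
    - [0,0,2]
    - [0,0,1]
    - [0,0,0]
    - [0,0,0]
  turn:
    - [0,0,0]
    - [0,0,0]
    - [0,0,0]
    - [0,0,0]
    - [0,0,0]
    - [0,0,0]

```text
time_s: 3.53
position: [0.4541, 0.1985, 0.1215]
tool_rot: [[0.934, 0.358, 0.0], [0.358, -0.934, 0.0], [0.0, 0.0, -1.0]]
ft_force: [-0.3, -0.7, 1.4]
grip_width: 0.0849
gripper_force: 0.0
```

```bash
python3 m.py
```

```text
3.5333 [0.4540908  0.19849247 0.12152881] [ 0.  -1.  -1.2 -0.   0.4 -0.2]
0.06 1135 (array([0.45146667, 0.1970619 ]), np.float64(0.01990265647971168))
0.107 838 (array([0.45270672, 0.19870309]), np.float64(0.00750559453271727))
0.005 377 (array([0.45210147, 0.19728702]), np.float64(0.026420447024272875))
[-0.29727728  0.03947214  5.55282603]
```

>>> move_arm:
  jaw: [8.5,8.5,8.5,8.5,8.5,8.5,3.5,3.5,3.5,3.5,3.5,3.5]
  dp:
    - [-0.2,0,1]
    - [0,0,1.5]
    - [0,0,1.5]
    - [0,0,1.0]
    - [0,0,0.4]
    - [0,0,0]
    - [0,0,0]
    - [0,0,0]
    - [0,0,0]
    - [0,0,0]
    - [0,0,0]
    - [0,0,0]
  turn:
    - [0,0,0]
    - [0,0,0]
    - [0,0,0]
    - [0,0,0]
    - [0,0,0]
    - [0,0,0]
    - [0,0,0]
    - [0,0,0]
    - [0,0,0]
    - [0,0,0]
    - [0,0,0]
    - [0,0,0]
  force: 40

```text
time_s: 4.63
position: [0.4523, 0.1978, 0.068]
tool_rot: [[0.933, 0.359, 0.001], [0.359, -0.933, 0.0], [0.001, 0.0, -1.0]]
ft_force: [-1.0, -1.0, 5.1]
grip_width: 0.0381
gripper_force: 39.9
```

>>> move_arm:
  jaw: [3.5,3.5,3.5,3.5,3.5,3.5,3.5,3.5]
  dp:
    - [0,0,-1]
    - [0,0,-2.5]
    - [0,0,-3]
    - [0,0,-3]
    - [0,0,-3]
    - [0,0,-3]
    - [0,0,-2]
    - [0,0,-1]
  turn:
    - [0,0,0]
    - [0,0,0]
    - [0,0,0]
    - [0,0,0]
    - [0,0,0]
    - [0,0,0]
    - [0,0,0]
    - [0,0,0]
  force: 50

```text
time_s: 5.3
position: [0.4523, 0.1979, 0.2552]
tool_rot: [[0.933, 0.359, 0.004], [0.359, -0.933, 0.001], [0.004, 0.001, -1.0]]
ft_force: [-0.1, -0.4, -2.8]
grip_width: 0.0382
gripper_force: 50.7
```

>>> move_arm:
  jaw: [3.5,3.5,3.5,3.5,3.5,3.5,3.5]
  dp:
    - [-0.5,1.2,0]
    - [-0.95,2.5,0]
    - [-0.95,2.5,0]
    - [-0.95,2.5,0]
    - [-0.95,2.5,0]
    - [-0.95,2.5,0]
    - [-0.5,1.2,0]
  turn:
    - [0,0,0]
    - [0,0,0]
    - [0,0,0]
    - [0,0,0]
    - [0,0,0]
    - [0,0,0]
    - [0,0,0]

```text
time_s: 5.88
position: [0.4514, 0.0358, 0.2522]
tool_rot: [[0.934, 0.357, -0.001], [0.357, -0.934, -0.001], [-0.001, 0.0, -1.0]]
ft_force: [0.7, 1.3, -2.4]
grip_width: 0.0383
gripper_force: 50.8
```

>>> move_arm:
  jaw: [3.5,3.5,3.5,3.5,3.5,3.5,3.5,3.5,3.5,3.5,3.5,3.5]
  dp:
    - [0.7,1.2,0]
    - [1.2,2.1,0]
    - [1.4,2.4,0]
    - [1.4,2.4,0]
    - [1.4,2.4,0]
    - [1.4,2.4,0]
    - [1.4,2.4,0]
    - [1.2,2.2,0]
    - [0.7,1.2,0]
    - [0.4,0.7,0]
    - [0,0,0]
    - [0,0,0]
  turn:
    - [0,0,0]
    - [0,0,0]
    - [0,0,0]
    - [0,0,0]
    - [0,0,0]
    - [0,0,0]
    - [0,0,0]
    - [0,0,0]
    - [0,0,0]
    - [0,0,0]
    - [0,0,0]
    - [0,0,0]

```text
time_s: 6.88
position: [0.6258, -0.1023, 0.2519]
tool_rot: [[0.933, 0.359, -0.001], [0.359, -0.933, 0.001], [-0.001, -0.001, -1.0]]
ft_force: [0.5, -0.3, -2.5]
grip_width: 0.0383
gripper_force: 50.9
```

```bash
cat > p.py <<'E'
from h import *
import sys
n="wrist"; s=observe(); print(s["time_s"],s["position"],s["qvel"].round(1),s["grip_width"])
im,d=cams.get_image(n); cv2.imwrite(f"pics/{sys.argv[1]}.png",im[:,:,::-1])
R=s["tool_rot"]; o=s["position"]
for r in cams.outline_of(n,"pad")[:2]:
    P=pts(n,r["mask"],d); P=P[abs(P[:,2]-.123)<.015]
    if len(P)<20: print("few"); continue
    c,rad=cv2.minEnclosingCircle((P[:,:2]*1000).astype(np.float32)); c=np.array(c)/1000
    print("pad",r["p"],c,rad,np.median(P,0),R.T@(np.r_[c,0]-o)*100)
for r in cams.outline_of(n,"pepper_mill")[:1]:
    m=cv2.erode(r["mask"].astype(np.uint8),np.ones((3,3)))>0
    P=(pts(n,m,d)-o)@R  # tool frame
    print("mill z",np.percentile(P[:,2],[1,50,99]))
    for a,b in((-.03,.010),(.026,.066)):
        Q=P[(P[:,2]>a)&(P[:,2]<b)]
        if len(Q)>20: print("mill tool",a,len(Q),circ(Q))
E
python3 p.py w3
```

```text
6.8833 [ 0.62575385 -0.1022755   0.25190471] [ 0.4 -1.5  0.9  0.   0.  -0.1] 0.03834044762427537
pad 0.62 [ 0.67469177 -0.14087914] 30.756011962890625 [ 0.67516315 -0.13979031  0.12392351] [ 3.19612928  5.38058233 25.18423175]
mill z [-0.05132945 -0.03711339  0.0556314 ]
mill tool -0.03 2453 (array([-0.00152457, -0.0001653 ]), np.float64(0.019791324061732826))
mill tool 0.026 1045 (array([-1.16443268e-03, -9.46869577e-05]), np.float64(0.026423648631623758))
```

View pics/w3.png

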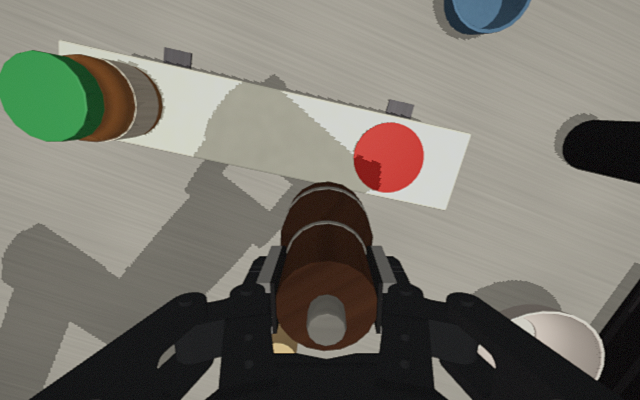

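>>> move_arm:
  jaw: [3.5,3.5,3.5,3.5,3.5,3.5,3.5,3.5,3.5,3.5,3.5,3.5]
  dp:
    - [0.5,0.8,0]
    - [0.8,1.4,0]
    - [0.9,1.4,0]
    - [0.6,1.0,0]
    - [0.4,0.6,0]
    - [0.1,0.2,0]
    - [0,0,1]
    - [0,0,1.2]
    - [0,0,1.2]
    - [0,0,0.8]
    - [0,0,0]
    - [0,0,0]
  turn:
    - [0,0,0]
    - [0,0,0]
    - [0,0,0]
    - [0,0,0]
    - [0,0,0]
    - [0,0,0]
    - [0,0,0]
    - [0,0,0]
    - [0,0,0]
    - [0,0,0]
    - [0,0,0]
    - [0,0,0]

```text
time_s: 8.03
position: [0.6757, -0.1411, 0.2103]
tool_rot: [[0.933, 0.359, -0.0], [0.359, -0.933, 0.0], [-0.0, -0.0, -1.0]]
ft_force: [1.3, 1.0, -1.5]
grip_width: 0.0383
gripper_force: 51.0
```

```bash
python3 p.py w4; python3 - <<'E'
from h import *
for n in("side","scene"):
    im,d=cams.get_image(n); cv2.imwrite(f"pics/{n}4.png",im[:,:,::-1])
    for q in("pepper_mill","pad"):
        for r in cams.outline_of(n,q)[:1]:
            P=pts(n,r["mask"],d); print(n,q,r["p"],np.percentile(P,[3,50,97],0).round(3).tolist(),circ(P))
im=np.hstack([cv2.resize(cv2.imread(f"pics/{n}4.png")[y:y+170,x:x+170],(400,400)) for n,x,y in(("side",230,30),("scene",140,80))])
cv2.imwrite("pics/c4.png",im)
E
```

```text
8.0333 [ 0.67569625 -0.14106177  0.21030147] [-0.1 -0.5 -1.9 -0.   0.5 -0. ] 0.03833357976416321
pad 0.57 [ 0.67935388 -0.13869011] 29.023990631103516 [ 0.69610344 -0.12791522  0.12426698] [ 0.43432006 -0.08220364 21.03001907]
mill z [-0.05151832 -0.03729455  0.05544797]
mill tool -0.03 2438 (array([-0.00094331,  0.00075689]), np.float64(0.019786630881486616))
mill tool 0.026 1009 (array([-0.00054617,  0.00084981]), np.float64(0.026425668966366812))
side pepper_mill 0.6 [[0.649, -0.149, 0.145], [0.664, -0.125, 0.185], [0.694, -0.115, 0.248]] (array([ 0.71823439, -0.2304325 ]), np.float64(0.11664892097683359))
side pad 0.5 [[0.649, -0.157, 0.122], [0.672, -0.135, 0.123], [0.699, -0.112, 0.125]] (array([ 0.67347027, -0.13606772]), np.float64(0.020070131240728685))
scene pepper_mill 0.68 [[0.664, -0.153, 0.149], [0.689, -0.129, 0.197], [0.7, -0.114, 0.255]] (array([ 0.61786021, -0.19019787]), np.float64(0.09225850135274188))
scene pad 0.62 [[0.653, -0.157, 0.121], [0.685, -0.126, 0.122], [0.7, -0.111, 0.124]] (array([ 0.67599474, -0.13501014]), np.float64(0.020427457605097888))
```

View pics/c4.png

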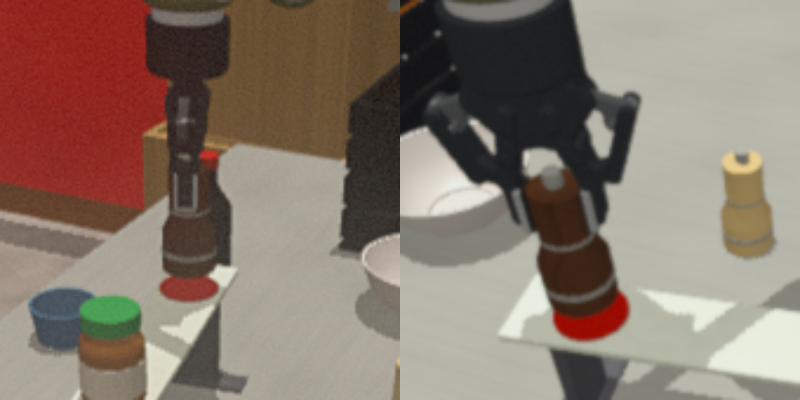

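>>> move_arm:
  jaw: [3.5,3.5,3.5,3.5,3.5,3.5,3.5]
  dp:
    - [0,-0.15,0.5]
    - [0,0,0.5]
    - [0,0,0.4]
    - [0,0,0.25]
    - [0,0,0.15]
    - [0,0,0]
    - [0,0,0]
  turn:
    - [0,0,0]
    - [0,0,0]
    - [0,0,0]
    - [0,0,0]
    - [0,0,0]
    - [0,0,0]
    - [0,0,0]

```text
time_s: 9.07
position: [0.6755, -0.1401, 0.1923]
tool_rot: [[0.933, 0.359, 0.0], [0.359, -0.933, -0.0], [0.0, 0.0, -1.0]]
ft_force: [0.5, -0.1, -2.2]
grip_width: 0.0383
gripper_force: 51.0
```

Not yet touching (force still carries the mill weight); lower in small steps.

>>> move_arm:
  jaw: [3.5,3.5,3.5,3.5]
  dp:
    - [0,0,0.15]
    - [0,0,0.1]
    - [0,0,0]
    - [0,0,0]
  turn:
    - [0,0,0]
    - [0,0,0]
    - [0,0,0]
    - [0,0,0]

```text
time_s: 9.4
position: [0.6757, -0.1401, 0.1911]
tool_rot: [[0.933, 0.359, 0.002], [0.359, -0.933, -0.001], [0.002, 0.001, -1.0]]
ft_force: [-1.4, -0.2, 6.1]
grip_width: 0.0382
gripper_force: 51.8
```

>>> move_arm:
  jaw: [4.0,4.3,4.6,5.2,6,7,8,8.5,8.5,8.5,8.5]
  dp:
    - [0,0,0]
    - [0,0,0]
    - [0,0,0]
    - [0,0,0]
    - [0,0,0]
    - [0,0,0]
    - [0,0,0]
    - [0,0,0]
    - [0,0,0]
    - [0,0,0]
    - [0,0,0]
  turn:
    - [0,0,0]
    - [0,0,0]
    - [0,0,0]
    - [0,0,0]
    - [0,0,0]
    - [0,0,0]
    - [0,0,0]
    - [0,0,0]
    - [0,0,0]
    - [0,0,0]
    - [0,0,0]
  force: 20

```text
time_s: 10.32
position: [0.6755, -0.1401, 0.1898]
tool_rot: [[0.933, 0.359, 0.0], [0.359, -0.933, 0.0], [0.0, -0.0, -1.0]]
ft_force: [0.0, -0.3, -0.0]
grip_width: 0.0853
gripper_force: 0.0
```

>>> move_arm:
  jaw: [8.5,8.5,8.5,8.5,8.5,8.5,8.5,8.5,8.5]
  dp:
    - [0,0,-0.5]
    - [0,0,-1]
    - [0,0,-1.5]
    - [0,0,-2]
    - [0,0,-2]
    - [0,0,-2]
    - [0,0,-1]
    - [0,0,0]
    - [0,0,0]
  turn:
    - [0,0,0]
    - [0,0,0]
    - [0,0,0]
    - [0,0,0]
    - [0,0,0]
    - [0,0,0]
    - [0,0,0]
    - [0,0,0]
    - [0,0,0]

```text
time_s: 11.07
position: [0.6755, -0.1401, 0.2905]
tool_rot: [[0.933, 0.359, 0.001], [0.359, -0.933, -0.001], [0.001, 0.001, -1.0]]
ft_force: [0.5, -0.4, 0.4]
grip_width: 0.0849
gripper_force: 0.0
```

```bash
python3 p.py w5; python3 - <<'E'
from h import *
for n in("side","scene"):
    im,d=cams.get_image(n); cv2.imwrite(f"pics/{n}5.png",im[:,:,::-1])
    for q in("pepper_mill","salt_mill","jar"):
        for r in cams.outline_of(n,q)[:1]:
            P=pts(n,r["mask"],d); print(n,q,r["p"],np.percentile(P,[3,50,97],0).round(3).tolist())
im=np.hstack([cv2.resize(cv2.imread(f"pics/{n}5.png")[y:y+170,x:x+170],(400,400)) for n,x,y in(("side",230,30),("scene",140,80))])
cv2.imwrite("pics/c5.png",im)
E
```

```text
11.0667 [ 0.6754998  -0.14006528  0.2905321 ] [-0.1  1.2  2.3 -0.1 -0.6 -0. ] 0.08486238056134172
pad 0.68 [ 0.6852207  -0.13407074] 25.360563278198242 [ 0.69987962 -0.13332184  0.12152356] [ 1.09354321 -0.23808804 29.05410102]
mill z [0.05048043 0.06474338 0.14742695]
mill tool 0.026 2410 (array([-0.00111599,  0.00017294]), np.float64(0.013605737504611684))
side pepper_mill 0.89 [[0.649, -0.148, 0.126], [0.667, -0.124, 0.175], [0.694, -0.114, 0.232]]
side salt_mill 0.59 [[0.404, -0.122, 0.007], [0.424, -0.104, 0.055], [0.447, -0.094, 0.11]]
side jar 0.91 [[0.614, 0.062, 0.126], [0.631, 0.093, 0.174], [0.659, 0.103, 0.206]]
scene pepper_mill 0.64 [[0.66, -0.154, 0.126], [0.687, -0.128, 0.179], [0.7, -0.113, 0.236]]
scene salt_mill 0.59 [[0.418, -0.136, 0.005], [0.443, -0.111, 0.056], [0.454, -0.093, 0.112]]
scene jar 0.83 [[0.623, 0.055, 0.127], [0.658, 0.081, 0.18], [0.668, 0.103, 0.205]]
```

View pics/c5.png

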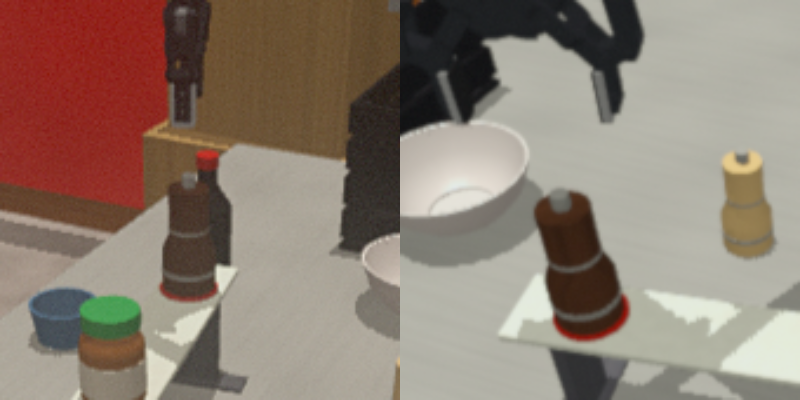

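The mill stands upright and centred, with a rim of red showing around its foot in both views. The other items have not moved and the gripper is clear.

```bash
python3 -c "
from rig import ticket
print(ticket.close_job())"
```

```text
the job is handed in; nothing more can be done
None
```

The dark pepper mill is standing upright on the red pad, set down gently and released, centred to within a few millimetres by my measurements; the light mill and amber jar were left alone, and the job is handed in at about 11 s with no verdict shown.

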